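Set out the stacked chocolate tins on their display trays

ROBOT

A 6-joint arm with a two-finger parallel gripper is mounted at the origin on the work surface. World frame = base frame: x ahead of the robot, y to its left, z up, the work surface at z = 0. Lengths are in mm, angles in degrees, forces in N, time in s.
With the tool pointing down it reaches from about 375 to 900 mm from the base axis. Payload 3.1 kg.
Tool frame: the origin (TCP) lies at the very end of the fingers, on their centre line; the grasp point (between the pads) lies 19 mm behind it; z points along the fingers, y is the line along which they close (so a half turn about z gives the same grasp; the last joint's range is limited). The gripper opens to 87 mm and grips with 3 to 60 N. Pads are 19 mm wide; open, the fingers measure 117 mm over their backs; the gripper's body (75 mm by 190 mm) begins 51 mm behind the grasp point.
Start: joints at [-76.289, 30.224, 82.088, -0, 67.689, -10.227], TCP at [253.614, -571.206, 222.548] pointing down, gripper open.
Joint ranges: [-176.69, 176.69], [-43.24, 126.21], [12.49, 139.97], [-82, 262], [0, 151.66], [-163.58, 163.58]. Speed limits (degrees/s): [159.86, 159.86, 180, 180, 180, 180].

INTERFACE

Orientations are given as a 3x3 rotation matrix whose columns are the frame's x, y, z axes.
In Python, from workcell import * gives the robot as it stands. Calls block until the motion is done:
- move_ptp(position, orientation): joint-space move of the TCP to a pose.
- move_linear(position, attitude=None, max_speed=150, guard=None): straight line of the TCP; attitude=None keeps the orientation; max_speed is the mean speed in mm/s. With guard (N) it stops when the force on the tool has changed by that much, and returns True; else False.
- move_joints(angles): joint-space move.
- command_gripper(opening, newtons=None): opening from 0.0 (shut) to 1.0 (fully open); newtons is the grip in N (None keeps the last); returns when the fingers have stopped.
- wait(seconds).
- ik(position, orientation): joint angles nearest the present ones, or None.
- grab_frame(name): name is "scene" or "side" or "wrist"; returns the picture (420x560x3 uint8, red, green, blue); there is no depth.
- get_calibration(name): a dict with "camera_matrix" (3x3 intrinsics, pixels), "k1" (the pictures are not rectified: a ray, as slopes to the right and down, at radius r is drawn at 1 + k1 r^2 times it, then the intrinsics apply), "R" (3x3) and "t" (3): a world point X has camera coordinates R X + t. Camera axes: x right, y down, z forward; pixel columns grow to the right and rows downward; lengths in mm; the calibration is good to about 2 mm. A picture is of the moment at which its call begins: read the wrist's pose just before it. get_calibration takes no time and is no camera call; for the wrist camera it gives the pose at the moment of the call.
A pose or a line that the arm cannot do raises MotionError and nothing moves.
- finish_job(): hands the job in; it is judged then, once.
Readings, each from a call of its own:
- read_t(): time.
- read_qpos(): joint angles.
- read_joint_velocities(): joint speeds.
- read_joint_efforts(): joint torques, N m.
- read_position(): TCP position.
- read_ee_rot(): TCP orientation.
- read_wrist_force(): force on the tool from outside, world axes, zero at the start.
- read_torque(): the same for the moment, N m.
- read_finger_gap(): opening from 0.0 (shut) to 1.0 (fully open).
- read_gripper_force(): force on a finger pad.
Only numpy, scipy, OpenCV 4.12 (cv2) and the standard library are available. Lean on these libraries where they do the work, as an engineer would, in place of code of your own. Each camera call takes 0.05 s, during which the arm holds its last target. There are 200 camera calls.

TASK

Take the stack of chocolate tins apart and set each one out on the white tray made for it: the long tin on the long tray, the square tin on the square tray, the larger round tin on the larger round tray and the small round tin on the smaller one, each standing upright and flat inside the rim, centred, with the straight-sided tins squared up to their trays. Keep the tins upright and set them down gently, without dropping them, and leave the bell and the jar where they stand.

Things in the scene. Friction and masses are not known exactly. Their poses are not given: they have to be found in the camera images.
- long_tin: long rectangular gold gift tin, 68 (its x) x 190 (its y) x 36 mm high, 0.25 to 0.45 kg, loose; the bottom of the stack. All tins: plain rigid closed boxes with vertical sides, copper-coloured panel on the lid, origin at the centre of the underside, z up.
- square_tin: square gold tin, 60 x 60 x 34 mm high, 0.13 to 0.24 kg, loose; stands on the long tin towards one of its ends, centre about 50 mm from the long tin's middle, with the small tin on its lid. Origin at the centre of the underside, x and y square to its sides.
- round_tin: round gold tin, diameter 58, 34 mm high, 0.11 to 0.21 kg, loose; stands on the long tin towards its other end. Origin at the centre of the underside.
- small_tin: small round gold tin, diameter 42, 30 mm high, 0.06 to 0.12 kg, loose; on top of the square tin at the start. Origin at the centre of the underside.
- long_tray: long rectangular white ceramic tray fixed to the counter, inside 88 (its x) x 210 (its y) mm. All four trays: flat floor 4 mm above the counter, upright rim 5 mm thick whose top is 11 mm above the counter; origin at the centre of the underside, on the counter.
- square_tray: square white ceramic tray fixed to the counter, inside 80 x 80 mm, floor 4 mm and rim top 11 mm above the counter; x and y square to its sides; origin at the centre of the underside.
- round_tray: the larger round white ceramic tray, fixed to the counter, inside diameter 78 mm (outside 88), floor 4 mm and rim top 11 mm above the counter; origin at the centre of the underside.
- small_tray: the smaller round white ceramic tray, fixed to the counter, inside diameter 62 mm (outside 72), floor 4 mm and rim top 11 mm above the counter; origin at the centre of the underside.
- bell: bystander: steel call bell, diameter 72, 59 mm high, loose; origin at the centre of the underside.
- jar: bystander: amber glass jar with a wooden lid, diameter 64, 95 mm high, loose; origin at the centre of the underside.
Mind the look-alikes: they are no part of the job. Leave any turquoise look-alike of the small_tray alone. Leave any turquoise look-alike of the long_tin alone.

How it is judged (in metres and radians):
At the end, for the whole second after the job is handed in: Each tin rests in its own tray: centre within 13 mm of the tray's, underside less than 6.5 mm above the counter (the tray floor is at 4), tilt under 0.05 rad, at rest; the long tin within 0.2 rad of its tray's length, the square tin's sides within 0.25 rad of its tray's (horizontal distance between long_tin and long_tray below 0.013 m and z of long_tin in the frame of long_tray below 0.0065 m and angle between each of long_tin, square_tin, round_tin, small_tin's own z axis and vertical below 0.05 rad and linear speed of each of long_tin, square_tin, round_tin, small_tin below 0.02 m/s and angular speed of each of long_tin, square_tin, round_tin, small_tin below 0.1 rad/s and horizontal distance between square_tin and square_tray below 0.013 m and z of square_tin in the frame of square_tray below 0.0065 m and horizontal distance between round_tin and round_tray below 0.013 m and z of round_tin in the frame of round_tray below 0.0065 m and horizontal distance between small_tin and small_tray below 0.013 m and z of small_tin in the frame of small_tray below 0.0065 m and angle between the y axis of long_tin and the y axis of long_tray, either way round below 0.2 rad and (angle between the x axis of square_tin and the x axis of square_tray, either way round below 0.25 rad or angle between the x axis of square_tin and the y axis of square_tray, either way round below 0.25 rad)); the robot touches nothing.
It fails at once if a tin is tipped by more than 30 degrees (angle between any of long_tin, square_tin, round_tin, small_tin's own z axis and vertical above 0.52 rad).
It fails at once if a tin is dropped or thrown (moves faster than 0.6 m/s, a fall of about 2 cm, out of the fingers) ((contact force between the fingers and long_tin below 0.05 N and linear speed of long_tin above 0.6 m/s) or (contact force between the fingers and square_tin below 0.05 N and linear speed of square_tin above 0.6 m/s) or (contact force between the fingers and round_tin below 0.05 N and linear speed of round_tin above 0.6 m/s) or (contact force between the fingers and small_tin below 0.05 N and linear speed of small_tin above 0.6 m/s)).
It fails at once if the bell is moved by more than 25 mm or knocked over (distance of bell from where it was at the start of the episode above 0.025 m or angle between bell's own z axis and vertical above 0.4 rad).
It fails at once if the jar is moved by more than 25 mm or knocked over (distance of jar from where it was at the start of the episode above 0.025 m or angle between jar's own z axis and vertical above 0.4 rad).
It also fails if it takes over 112 s, if anything falls off the work surface, if the arm or the gripper's body presses on something with over 40 N, if the wrist force passes 120 N, or if a joint passes its speed limit or range.

## Working session

There is one attempt and no reset: what is moved stays moved. The work goes in short steps, each a Python script; the robot and the scene stay as the last script left them, time stands still between calls to the robot, and variables do not carry over. Pictures are saved under pics/ and viewed, at most 14 in all, crops included, and the job is handed in when it is done.

```bash
mkdir -p pics; ls; python3 - <<'E'
from workcell import *
import cv2
for n in ("scene","side"):
    im=grab_frame(n); cv2.imwrite(f"pics/{n}0.png",cv2.resize(im[:,:,::-1],(800,600),interpolation=cv2.INTER_CUBIC)); cv2.imwrite(f"raw_{n}0.png",im[:,:,::-1])
    print(n,get_calibration(n))
print(get_calibration("wrist"),read_position(),read_ee_rot())
E
```

```text
pics
scene {'camera_matrix': array([[468.43364178,   0.        , 283.40189043],
       [  0.        , 468.43364178, 216.02095656],
       [  0.        ,   0.        ,   1.        ]]), 'k1': -0.003735985640208124, 'R': array([[ 0.66012653,  0.75109692, -0.00929366],
       [ 0.41825471, -0.37781785, -0.82602462],
       [-0.62393586,  0.54139365, -0.56355741]]), 't': array([-379.36969324, -123.28142632, 1691.16883783])}
side {'camera_matrix': array([[423.77189602,   0.        , 278.91771533],
       [  0.        , 423.77189602, 210.20058802],
       [  0.        ,   0.        ,   1.        ]]), 'k1': -0.04497983538971263, 'R': array([[-0.95766879, -0.28718874, -0.01982736],
       [-0.16208279,  0.59484341, -0.78733124],
       [ 0.23790684, -0.75078888, -0.61621132]]), 't': array([500.73792859, 100.04128464, 962.04000082])}
{'camera_matrix': array([[313.51223997,   0.        , 279.00166682],
       [  0.        , 313.51223997, 210.04073604],
       [  0.        ,   0.        ,   1.        ]]), 'k1': 0.024587069502710914, 'R': array([[ 0.40556361, -0.9140654 , -0.00161297],
       [-0.8846997 , -0.39297675,  0.25075029],
       [-0.22983602, -0.1002682 , -0.96805046]]), 't': array([-624.7258149 ,  -30.93626746,  389.51276162])} [ 253.46517514 -570.5772737   221.67196276] [[ 9.13986462e-01  4.05744423e-01 -4.59453306e-04]
 [ 4.05744523e-01 -9.13984505e-01  1.92527145e-03]
 [ 3.61234950e-04 -1.94609270e-03 -9.99998041e-01]]
```

View pics/scene0.png

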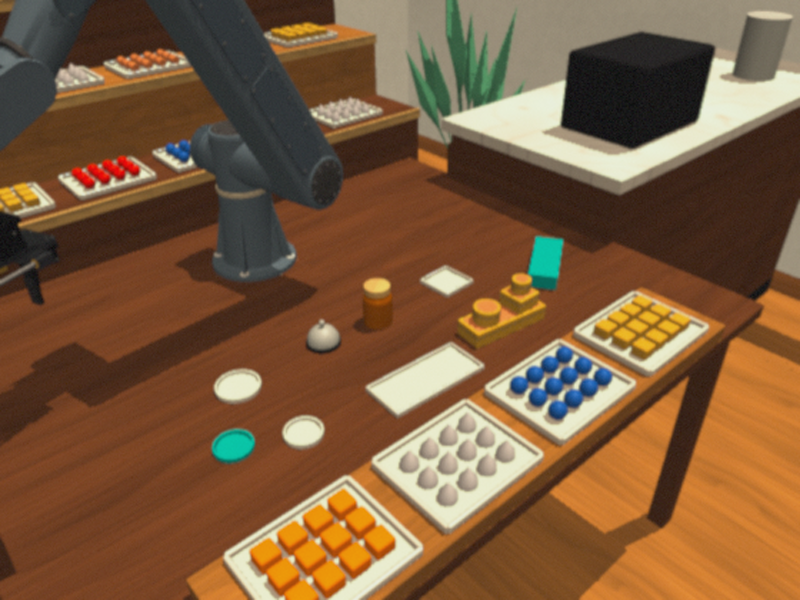

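View pics/side0.png

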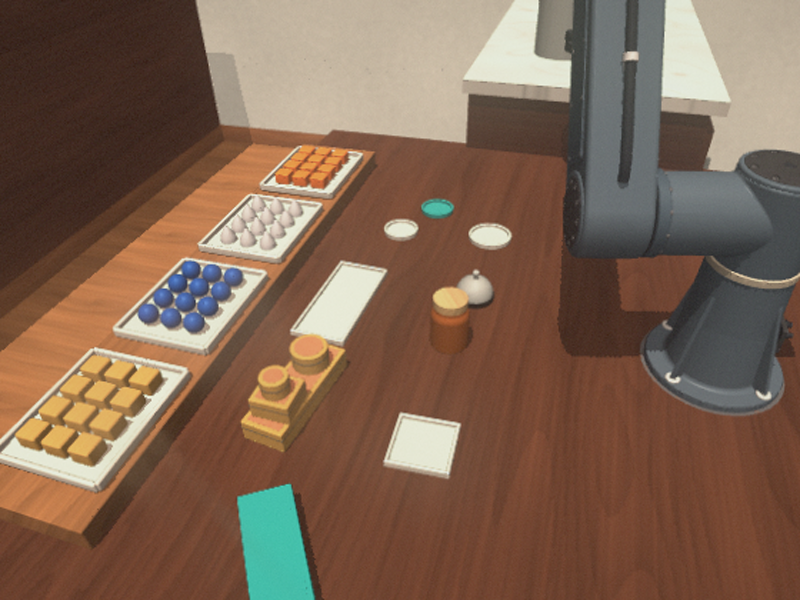

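The scene view (800x600 pixels) shows:
- **Trays:** long tray (425,379), square tray (446,280), larger round tray (238,386), smaller white round tray (303,432).
- **Stack:** around (500,310), with the small tin on the square tin at (521,285) and the round tin at (487,312).
- **Bystanders:** bell (323,337), jar (377,303).
- **Look-alikes:** turquoise tray (233,446) and turquoise tin (546,262). Neither is part of the job, because the named tray is white and the named tin is gold.

The side view shows the same things: long tray (340,302), square tray (423,444), round tray (490,236), small tray (401,230), small tin (274,380), round tin (309,352).

Next I'll triangulate rough positions from these two views.

```bash
cat > h.py <<'E'
import numpy as np, cv2
from workcell import *
def ray(c,uv):
    K=c["camera_matrix"]; d=(np.array(uv,float)-K[:2,2])/[K[0,0],K[1,1]]
    s=d.copy()
    for _ in range(20): s=d/(1+c["k1"]*(s@s))
    R=np.array(c["R"]); t=np.array(c["t"])
    v=R.T@np.array([s[0],s[1],1]); return -R.T@t, v/np.linalg.norm(v)
def tri(obs):
    A=np.zeros((3,3)); b=np.zeros(3)
    for c,uv in obs:
        o,v=ray(c,uv); P=np.eye(3)-np.outer(v,v); A+=P; b+=P@o
    X=np.linalg.solve(A,b)
    return X, [np.linalg.norm((np.eye(3)-np.outer(v,v))@(X-o)) for o,v in (ray(c,uv) for c,uv in obs)]
def onz(c,uv,z):
    o,v=ray(c,uv); return o+v*(z-o[2])/v[2]
def proj(c,X):
    p=np.array(c["R"])@X+c["t"]; s=p[:2]/p[2]; s=s*(1+c["k1"]*(s@s)); K=c["camera_matrix"]
    return K[:2,:2]@s+K[:2,2]
def down(yaw):   # tool pointing down, tool y axis at angle yaw (deg) in world
    a=np.radians(yaw); y=np.array([np.cos(a),np.sin(a),0]); z=np.array([0,0,-1.]); return np.column_stack([np.cross(y,z),y,z])
E
python3 - <<'E'
from h import *
cs,cd=get_calibration("scene"),get_calibration("side"); k=0.7
P=dict(long_tray=((425,379),(340,302)),square_tray=((446,280),(423,444)),round_tray=((238,385),(490,236)),small_tray=((303,432),(401,229)),
 small_lid=((521,280),(274,380)),round_lid=((487,308),(309,351)),bell_top=((322,322),(476,272)),jar_top=((377,286),(450,300)),longA=((545,307),(281,436)),)
for n,(a,b) in P.items():
    X,e=tri([(cs,np.array(a)*k),(cd,np.array(b)*k)]); print(n,X.round(1),np.round(e,1), 'r',np.hypot(*X[:2]).round())
# wrist camera offset in the tool frame
c=get_calibration("wrist");R=read_ee_rot();p=read_position()
print("cam in tool",R.T@(-np.array(c["R"]).T@c["t"]-p), "axis",R.T@np.array(c["R"])[2])
E
```

```text
long_tray [ 6.3e+02  6.8e+00 -2.0e-01] [2.6 2.6] r 630.0
square_tray [400.9 284.3   5.7] [0.9 0.9] r 491.0
round_tray [ 405.7 -277.5    5. ] [0.5 0.5] r 491.0
small_tray [ 593.8 -255.7    5. ] [0. 0.] r 646.0
small_lid [606.7 302.6  93.1] [0.4 0.4] r 678.0
round_lid [600.5 206.   62. ] [0.2 0.2] r 635.0
bell_top [399.7 -72.6  53.5] [0.7 0.7] r 406.0
jar_top [416.2  63.   90.1] [0.8 0.8] r 421.0
longA [615.8 345.5  12.7] [24.6 24.6] r 706.0
cam in tool [  67.50265452    0.70151379 -162.12295837] axis [-2.51099978e-01  2.72811095e-04  9.67961118e-01]
```

Residuals are small. The z values read about 5 mm low against known sizes (bell, jar), so I'll measure from wrist views on the way.

```bash
python3 - <<'E'
from h import *
import pickle
V=[(470,-310,230),(510,-190,230),(600,-30,230),(600,70,230),(540,300,270),(570,200,270)]
D=[]
for i,p in enumerate(V):
    move_ptp(p,down(-90)); wait(0.15)
    c=get_calibration("wrist"); im=grab_frame("wrist"); D.append((c,im))
pickle.dump(D,open("w.pkl","wb")); print(read_t())
b=lambda i:cv2.resize(D[i][1][:,:,::-1],(400,300))
cv2.imwrite("pics/w_all.png",np.vstack([np.hstack([b(0),b(2)]),np.hstack([b(4),b(5)])]))
E
```

```text
5.85
```

View pics/w_all.png

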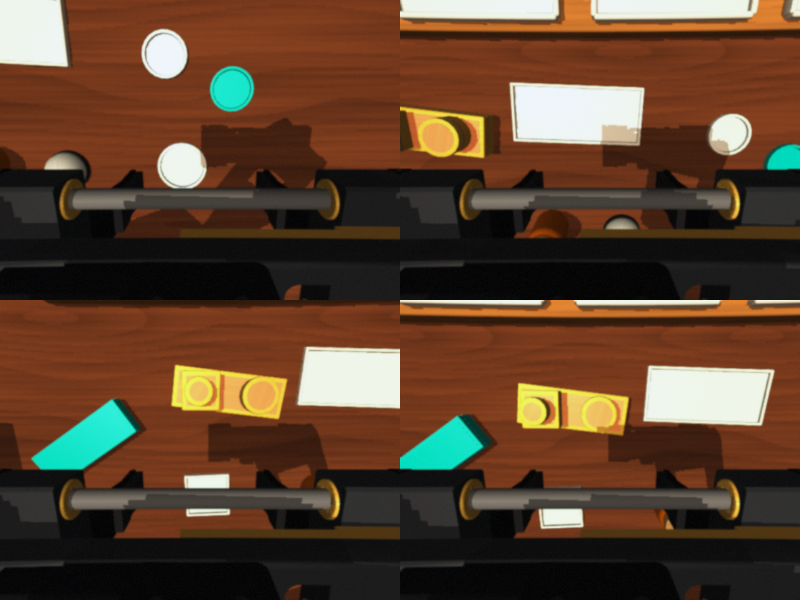

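The wrist views (tiled 2x2) show:
- **Top left:** white small tray (164,54), turquoise look-alike (232,89), white round tray (182,165).
- **Top right:** long tray (577,113).
- **Bottom:** the stack, with small tin (199,391) / (535,411) and round tin (263,396) / (600,413), and the long tray at (708,395).

The square tray is partly hidden by the fingers, so I'll take two views of it from further back, then measure the trays by mask.

```bash
python3 - <<'E'
from h import *
import pickle
D=pickle.load(open("w.pkl","rb"))
for p in [(330,320,250),(345,230,250)]:
    move_ptp(p,down(-90)); wait(0.15)
    c=get_calibration("wrist"); im=grab_frame("wrist"); D.append((c,im))
move_ptp((280,-300,230),down(-90)); wait(.15); D.append((get_calibration("wrist"),grab_frame("wrist")))
move_ptp((590,240,270),down(-90)) if False else None
pickle.dump(D,open("w.pkl","wb")); print(read_t())
def centres(i,approx):
    c,im=D[i]; hsv=cv2.cvtColor(im,cv2.COLOR_RGB2HSV)
    m=((hsv[...,1]<75)&(hsv[...,2]>85)).astype(np.uint8)
    m=cv2.morphologyEx(m,cv2.MORPH_CLOSE,np.ones((7,7)))
    u=proj(c,np.array([*approx,8.]))
    n,l,s,ce=cv2.connectedComponentsWithStats(m)
    k=1+np.argmin(np.linalg.norm(ce[1:]-u,axis=1)+1e4*(s[1:,4]<300))
    ct=max(cv2.findContours((l==k).astype(np.uint8),cv2.RETR_EXTERNAL,cv2.CHAIN_APPROX_NONE)[0],key=len)[:,0]
    w=np.array([onz(c,q,11)[:2] for q in ct],np.float32)
    return ce[k],w,s[k]
for n,a,vs in [("long",(630,7),(2,3,5)),("square",(401,284),(6,7)),("round",(406,-277),(0,8)),("small",(594,-256),(0,1,8))]:
    obs=[]
    for i in vs:
        ce,w,s=centres(i,a)
        print(n,i,ce.round(),s[:4],"rect",[np.round(x,1) for x in cv2.minAreaRect(w)], "circ",[np.round(x,1) for x in cv2.fitEllipse(w)]); obs.append((D[i][0],ce))
    print("   tri",tri(obs)[0].round(1))
crop=lambda i,x0,y0,w,h:cv2.resize(D[i][1][y0:y0+h,x0:x0+w,::-1],(400,300),interpolation=cv2.INTER_CUBIC)
cv2.imwrite("pics/crops.png",np.vstack([np.hstack([crop(4,230,75,180,135),crop(5,150,90,180,135)]),np.hstack([crop(0,180,20,200,150),crop(6,150,0,280,210)])]))
E
```

```text
9.8833
long 2 [247. 159.] [153 115 189  88] rect [array([629.7,   4.8]), array([219.9,  98.4]), np.float64(87.8)] circ [array([630.1,   5.5]), array([109.3, 273.6]), np.float64(178.2)]
long 3 [330. 159.] [240 116 189  88] rect [array([629.9,   4.7]), array([219.3,  97.9]), np.float64(88.0)] circ [array([630.4,   6. ]), array([108.6, 274.9]), np.float64(178.1)]
long 5 [429. 133.] [340  92 184  84] rect [array([629.6,   5.7]), array([221.2,  98.6]), np.float64(87.7)] circ [array([629.5,   5.5]), array([110.1, 276.2]), np.float64(177.7)]
   tri [632.2   5.5  12.4]
square 6 [309. 125.] [271  86  76  79] rect [array([402.6, 281.5]), array([90.5, 91.1]), np.float64(2.4)] circ [array([402.6, 281.4]), array([105.3, 105.4]), np.float64(29.3)]
square 7 [238. 136.] [198  98  78  78] rect [array([402.7, 281.2]), array([90.7, 91.1]), np.float64(2.5)] circ [array([402.7, 281. ]), array([105. , 105.5]), np.float64(34.1)]
   tri [404.5 281.2  10.5]
round 0 [227. 252.] [101 199 253  94] rect [array([ 391.2, -238.5]), array([116. , 334.5]), np.float64(5.1)] circ [array([ 382.5, -253.7]), array([106.8, 349.6]), np.float64(5.9)]
round 8 [262.  73.] [222  30  80  86] rect [array([ 407.5, -280.7]), array([87.8, 88.9]), np.float64(0.2)] circ [array([ 407.4, -280.8]), array([88. , 88.4]), np.float64(173.7)]
   tri [ 403.3 -269.2   68.5]
small 0 [230.  75.] [198  40  65  71] rect [array([ 594.7, -257.2]), array([72.2, 71.9]), np.float64(42.6)] circ [array([ 594.4, -257.4]), array([71.4, 72. ]), np.float64(138.6)]
small 1 [334. 113.] [303  80  63  66] rect [array([ 594.8, -256.6]), array([72.1, 71.7]), np.float64(89.8)] circ [array([ 594.6, -256.6]), array([71.3, 71.8]), np.float64(168.7)]
small 8 [262.  73.] [222  30  80  86] rect [array([ 407.5, -280.7]), array([87.8, 88.9]), np.float64(0.2)] circ [array([ 407.4, -280.8]), array([88. , 88.4]), np.float64(173.7)]
   tri [ 551.3 -263.6 -137.7]
```

View pics/crops.png

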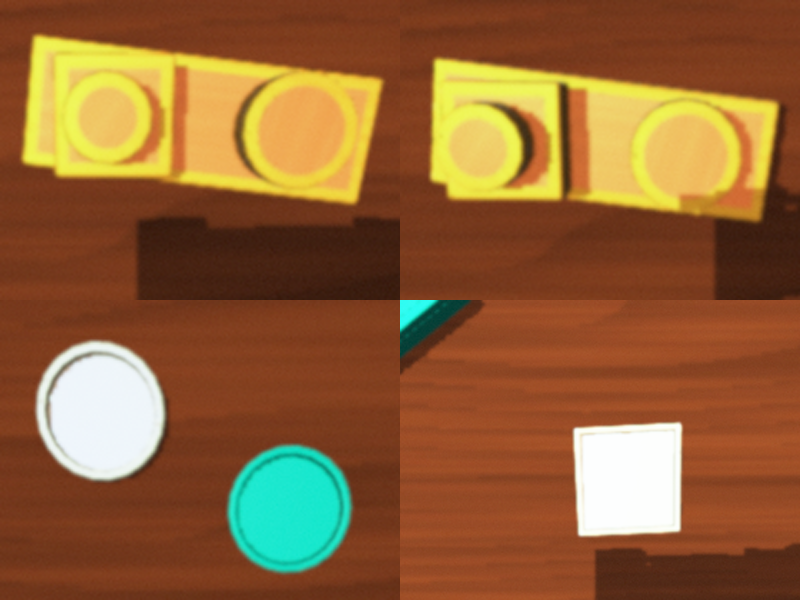

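The crops show the stack. The white tray (lower left, 101,410) is the small tray, and its 72 mm outside diameter matches the text. The turquoise one (290,508) is the look-alike and stays put. Tray sizes back-project exactly at z=11: 98x220, 91x91, 88 and 72. The tin corners in the top panels are sharp enough to triangulate next.

```bash
python3 - <<'E'
from h import *
import pickle
D=pickle.load(open("w.pkl","rb")); c4,c5=D[4][0],D[5][0]; s=2.2222
f4=lambda p:(np.array(p)+.5)/s-.5+[230,75]
f5=lambda p:(np.array(p)-[400,0]+.5)/s-.5+[150,90]
P=dict(small=[((107.5,117),(479,146))],round=[((300.5,130),(686.5,154))],
 square=[((56,53),(445,82)),((173,52),(563,82)),((173,177),(561,199)),((56,178),(448,199))],
 long=[((34,36),(435,59)),((382,78),(777,102)),((357,203),(763,220)),((23,163),(431,182))])
H=dict(small=100,round=70,square=70,long=36)
for n,l in P.items():
    for a,b in l:
        X,e=tri([(c4,f4(a)),(c5,f5(b))]); print(n,X.round(1),np.round(e[0],1),onz(c4,f4(a),H[n])[:2].round(1),onz(c5,f5(b),H[n])[:2].round(1))
    if len(l)>1:
        for c,f,k in((c4,f4,0),(c5,f5,1)):
            w=np.array([onz(c,f(q[k]),H[n])[:2] for q in l],np.float32); print("  rect",[np.round(x,1) for x in cv2.minAreaRect(w)],w.mean(0).round(1))
for n,p,yaw in [("small",(607,300,80),-90),("lt",(630,5,14),-2)]:
    for y in (yaw,yaw+180): print(n,y,np.round(ik(p,down(y)),1))
E
```

```text
small [610.  297.8  98.3] 0.2 [609.8 297.8] [610.4 297.4]
round [603.4 199.9  66.1] 0.3 [603.1 200.8] [604. 200.]
square [640.1 323.2  63.2] 0.6 [640.1 322.9] [639.4 320.7]
square [640.6 264.3  57.4] 0.9 [640.4 265.7] [639.6 261.8]
square [580.8 264.8  73.6] 0.4 [580.1 264.4] [580.6 265.6]
square [580.1 324.4  69.8] 0.4 [579.8 324.3] [580.5 324.5]
  rect [array([610.1, 294.5]), array([60.3, 59.9]), np.float64(0.3)] [610.1 294.3]
  rect [array([610.1, 293.1]), array([58.8, 63. ]), np.float64(86.4)] [610.1 293.2]
long [651.7 337.   34.3] 0.1 [651.6 336.9] [651.6 336.4]
long [629.3 150.1  36.6] 0.1 [629.4 149.9] [629.3 150. ]
long [561.9 155.2  29.9] 0.1 [562.4 157.3] [563.1 155.9]
long [585.1 345.   36. ] 0.3 [585.3 345.1] [584.9 344.9]
  rect [array([607.3, 247.1]), array([189.2,  67.4]), np.float64(83.1)] [607.2 247.3]
  rect [array([607.4, 246.6]), array([190.3,  67.3]), np.float64(83.4)] [607.2 246.8]
small -90 [ 16.9  43.8  80.2  -0.   56.1 106.9]
small 90 [ 16.9  43.8  80.2  -0.   56.1 -73.1]
lt -2 [-9.7 46.5 88.9 -0.  44.5 -7.7]Traceback (most recent call last):
  File "<stdin>", line 17, in <module>
    return _wrapfunc(a, 'round', decimals=decimals, out=out)
    return _wrapit(obj, method, *args, **kwds)
    result = getattr(arr, method)(*args, **kwds)
TypeError: unsupported operand type(s) for *: 'NoneType' and 'float'
```

Everything checks out:
- **Small tin:** (610,298), lid at 98 mm (100 expected).
- **Round tin:** (603.5,200.3).
- **Square tin:** (610,294), yaw about 0.
- **Long tin:** (607,247), axis 83.3°, measured 190x67 mm.

Starting with the small tin.

```bash
cat > act.py <<'E'
from h import *
def pick(xy,zu,yaw,d,N,tz=150):
    R=down(yaw); command_gripper(1.0)
    move_ptp((*xy,zu+d+60),R); 
    hit=move_linear((*xy,zu+d),max_speed=80,guard=12); wait(.1)
    print("at",read_position().round(1),"hit",hit)
    command_gripper(0.0,N); wait(.2); g=read_finger_gap()*87
    move_linear((*xy,zu+d+12),max_speed=40); wait(.15)
    print("gap",round(g,1),"after",round(read_finger_gap()*87,1),"F",round(read_gripper_force(),1),"w",read_wrist_force().round(1),read_t())
def place(xy,yaw,d,tz=200):
    R=down(yaw); p=read_position(); move_linear((p[0],p[1],tz),max_speed=150)
    move_ptp((*xy,tz),R); move_linear((*xy,4+d+25),max_speed=120); move_linear((*xy,4+d+6),max_speed=50); wait(.2)
    f0=read_wrist_force()
    hit=move_linear((*xy,4+d-4),max_speed=12,guard=3); print("down",hit,read_position().round(1),(read_wrist_force()-f0).round(1))
def release():
    command_gripper(1.0); wait(.2); p=read_position(); move_linear((p[0],p[1],p[2]+60),max_speed=100); print("t",read_t())
E
python3 - <<'E'
from act import *
pick((610,297.8),70,0,11,15)
E
```

```text
at [610.6 298.   81.8] hit False
gap 41.7 after 41.6 F 15.0 w [-0.4 -0.2 -0.3] 15.1667
```

```bash
python3 - <<'E'
from act import *
place((594.6,-257),0,11)
E
```

```text
down True [ 594.6 -257.    15. ] [-1.  -1.1  5.1]
```

```bash
python3 - <<'E'
from act import *
release()
pick((603.5,200.3),36,0,11,20)
place((407.4,-280.7),0,11)
E
```

```text
t 22.775
at [604.1 200.4  47.7] hit False
gap 57.4 after 57.4 F 20.0 w [-0.4  0.1 -1. ] 27.0917
down True [ 407.4 -280.7   15. ] [ 0.3 -0.3  5.8]
```

```bash
python3 - <<'E'
from act import *
release()
p=read_position(); move_ptp((430,-260,200),down(0))
pick((610,294),36,0.3,11,25)
place((402.6,281.3),2.4,11)
E
```

```text
t 34.5917
at [610.6 294.2  47.8] hit False
gap 60.1 after 59.9 F 24.9 w [-0.8  0.4 -1.5] 39.9
down True [402.6 281.3  15. ] [ 0.  -0.7  5.4]
```

```bash
python3 - <<'E'
from act import *
release()
move_ptp((530,247,250),down(-90)); wait(.15)
c=get_calibration("wrist"); im=grab_frame("wrist"); hsv=cv2.cvtColor(im,cv2.COLOR_RGB2HSV)
m=((hsv[...,0]>12)&(hsv[...,0]<32)&(hsv[...,1]>90)&(hsv[...,2]>175)).astype(np.uint8)
m=cv2.morphologyEx(m,cv2.MORPH_CLOSE,np.ones((9,9)))
u=proj(c,np.array([607,247,36.])); n,l,s,ce=cv2.connectedComponentsWithStats(m)
k=1+np.argmin(np.linalg.norm(ce[1:]-u,axis=1)+1e4*(s[1:,4]<500))
ct=max(cv2.findContours((l==k).astype(np.uint8),cv2.RETR_EXTERNAL,cv2.CHAIN_APPROX_NONE)[0],key=len)[:,0]
w=np.array([onz(c,q,36)[:2] for q in ct],np.float32); print(u,ce[k],cv2.minAreaRect(w),read_t())
cv2.imwrite("pics/long.png",im[:,:,::-1])
E
```

```text
t 46.3333
[278.07597082 119.22932427] [276.69667738 117.85676703] ((607.29833984375, 247.55905151367188), (189.71771240234375, 68.24164581298828), 82.96910095214844) 47.8583
```

View pics/long.png

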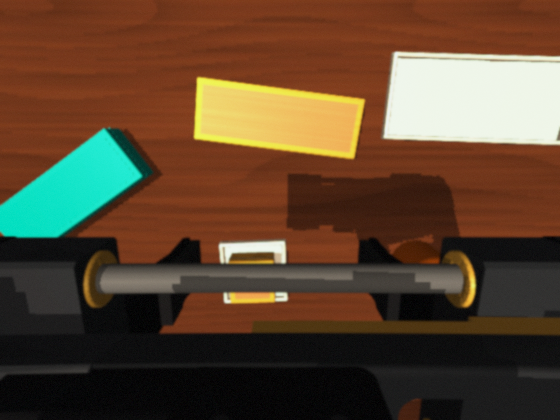

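The long tin now stands alone at pixel (277,118) and has not moved: (607.3,247.5), axis 83°, measured 190x68 mm. The square tin sits in its tray at (253,275), and the turquoise tin at (75,185) is well clear.

```bash
python3 - <<'E'
from act import *
pick((606.8,247.4),0,-6.9,12,45)
place((629.8,5.1),-2.2,12)
E
```

```text
at [607.4 247.5  12.7] hit False
gap 67.5 after 67.5 F 45.0 w [-0.1  0.6 -1.9] 51.6917
down True [629.8   5.1  16.3] [ 0.2 -1.5  7.8]
```

```bash
python3 - <<'E'
from act import *
release()
out=[]
for p in [(530,5,250),(330,300,250),(280,-300,230),(480,-310,230)]:
    q=read_position(); move_ptp(p,down(-90)); wait(.15)
    c=get_calibration("wrist"); im=grab_frame("wrist"); out.append((c,im))
import pickle; pickle.dump(out,open("fin.pkl","wb"))
T=[(0,"long",(629.8,5.1),40,189.),(1,"square",(402.6,281.3),38,60),(2,"round",(407.4,-280.7),38,58),(3,"small",(594.6,-257),34,42)]
for i,n,a,z,_ in T:
    c,im=out[i]; hsv=cv2.cvtColor(im,cv2.COLOR_RGB2HSV)
    m=((hsv[...,0]>8)&(hsv[...,0]<35)&(hsv[...,1]>90)&(hsv[...,2]>165)).astype(np.uint8)
    m=cv2.morphologyEx(m,cv2.MORPH_CLOSE,np.ones((5,5)))
    u=proj(c,np.array([*a,z])); N,l,s,ce=cv2.connectedComponentsWithStats(m)
    k=1+np.argmin(np.linalg.norm(ce[1:]-u,axis=1)+1e4*(s[1:,4]<150))
    ct=max(cv2.findContours((l==k).astype(np.uint8),cv2.RETR_EXTERNAL,cv2.CHAIN_APPROX_NONE)[0],key=len)[:,0]
    w=np.array([onz(c,q,z)[:2] for q in ct],np.float32); print(n,[np.round(x,1) for x in cv2.minAreaRect(w)],a)
b=lambda i:cv2.resize(out[i][1][:,:,::-1],(400,300))
cv2.imwrite("pics/fin.png",np.vstack([np.hstack([b(0),b(1)]),np.hstack([b(2),b(3)])])); print(read_t())
E
```

```text
t 58.35
long [array([628.7,   5.3]), array([191.2,  66.9]), np.float64(87.7)] (629.8, 5.1)
square [array([402.1, 281.4]), array([58.2, 58.4]), np.float64(1.6)] (402.6, 281.3)
round [array([ 405.5, -283.2]), array([57. , 50.6]), np.float64(14.0)] (407.4, -280.7)
small [array([ 593.1, -258. ]), array([40.2, 39.4]), np.float64(78.3)] (594.6, -257)
64.8083
```

View pics/fin.png

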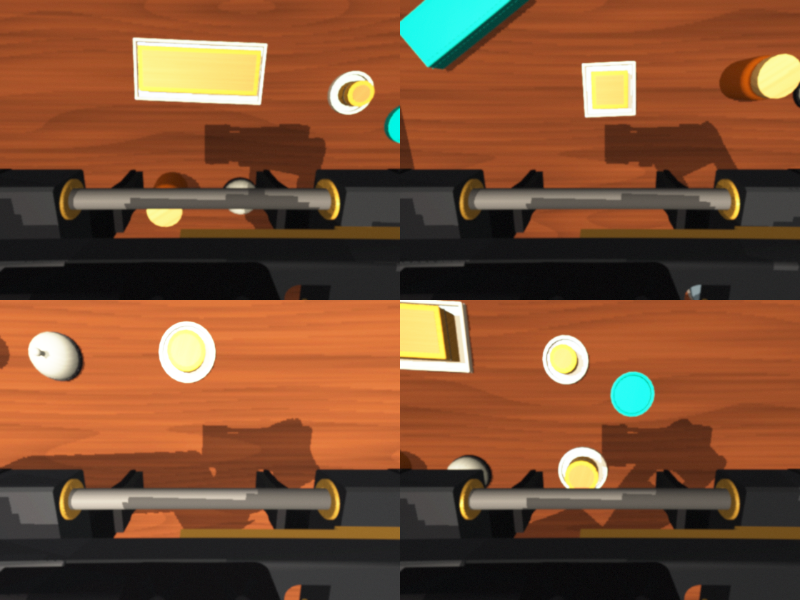

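All four tins sit in their trays: long (200,71), square (610,89), round (187,350) and small (564,358). They are centred within about 3 mm, lie flat and are squared up. The bell and jar are standing where they were, and the gripper is clear, so I'm handing in.

```bash
python3 -c "
from workcell import *
print(finish_job())"
```

```text
the job is handed in; nothing more can be done
None
```

The job is handed in: all four tins are in their own white trays, upright and within about 3 mm of centre by my last camera check, with the bell and jar left standing; the hand-in call returned no verdict.

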